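Open a tight sample jar in its bracing nest and keep the cap over the mouth

ROBOT

A 6-joint arm with a two-finger parallel gripper is mounted at the origin on the work surface; the furniture and walls round the work are solid. World frame = base frame: x ahead of the robot, y to its left, z up, the work surface at z = 0. Lengths are in m, angles in rad, forces in N, time in s.
With the tool pointing down it reaches from about 0.3 to 0.775 m from the base axis. Payload 14.6 kg.
Tool frame: the origin (TCP) lies on the centre line of the jaws, within the pads' length; the fingertips stand ctrl.tcp_to_tips ahead of it and the grasp point (between the pads) lies 2 mm behind it (ctrl.tcp_to_tips is the distance from the TCP to the fingertips, in m); z points along the fingers, y is the line along which they close (so a half turn about z gives the same grasp; the last joint's range is limited). The gripper opens to 94 mm and grips with 3 to 60 N. Pads are 16 mm wide; open, the fingers measure 119 mm over their backs; the gripper's body (75 mm by 177 mm) begins 78 mm behind the grasp point.
Start: joints at [-1.374, 0.3, 1.521, -0, 1.321, -0.067], TCP at [0.143, -0.531, 0.222] pointing down, gripper open.
Joint ranges: [-3.03, 3.03], [-0.79, 2.21], [0.23, 2.52], [-1.04, 4.18], [0, 3.07], [-2.55, 2.55]. Speed limits (rad/s): [2.22, 2.22, 2.57, 3.14, 3.14, 3.14].

INTERFACE

Orientations are given as [roll, pitch, yaw] about the fixed x, y, z axes, in that order (R = Rz(yaw) Ry(pitch) Rx(roll)).
In Python, from station import telemetry, viewer, hand_in, ctrl gives the robot as it stands.
- The arm moves only by the tool step_arm, never from a script. Its argument "plan" is a list of rows, each an object of numbers: "dx", "dy", "dz": the shift along the tool's x, y, z scaled (see below); "rx", "ry", "rz": the turn, a rotation vector about the tool's x, y, z scaled (see below); "claw": the closure, from 0 (fully open) to 1 (shut). In form: [{"dx": .., "dy": .., "dz": .., "rx": .., "ry": .., "rz": .., "claw": ..}, ...]. A call has 1 to 10 rows; each row shifts and turns the commanded pose from where the row before left it, along the tool's axes as they then stand; what a row does not reach is not made up. The controller multiplies each number of a shift by 0.1 m and each number of a turn by 90 degrees. A row lasts 1/10 s, in which the tool goes at most 50 mm and 8.59 degrees, less where a joint would pass 70% of its speed; a pose out of reach is approached as far as the arm can. A call with a number of a shift or a turn outside -1 to 1 is refused whole. A call with a gripper value outside its range is refused whole. The fingers move at their own pace and stop on an object; "grip_force" is the grip in N (left out, the last holds). Time passes only in rows, so rows that do not move let the fingers close. It gives the time, the measured TCP pose, the force, the opening and the grip force at its end, in the units of the state.
- telemetry.get_obs(): the state, without advancing time (a new reading comes with each control period).
- viewer.camera(name): name is "scene" or "top"; returns a dict with "img" (420x560x3 uint8, red, green, blue), "z_map" (420x560 float32, m along the optical axis (not along the pixel's ray), 0 where there is no reading), "fx", "fy", "cx", "cy" (pixels), "R" (3x3) and "t" (3): a world point X has camera coordinates R X + t. Camera axes: x right, y down, z forward; pixel columns grow to the right and rows downward; lengths in m; the calibration is good to about 2 mm. A picture is of the moment at which its call begins.
- hand_in(): hands the job in; it is judged then, once.
Trained networks look in a picture, given as the dict that the camera call returned (one of the last four; its "shot" number tells which), for a name from the list of things; names that differ only in an ending like _2 or _b are one class to them, and where a whole thing is asked for, a point or a joint stands for the part that bears it (a point fixed in the world has none). Each returns a list of dicts, best first, with "score" (0 to 1); they miss things now and then, are a little off and sometimes report something else, mostly with a low value. They report only what shows in the picture. A call takes as long as a camera call. They do not tell look-alikes from the thing itself.
- viewer.recognise(target, picture): "rect" ([left, top, right, bottom] in pixels, round what is visible of it).
The state is a dict: "time_s": time; "qpos": joint angles; "joint_vel": joint speeds; "tau": joint torques, N m; "ee_pos": TCP position; "eef_rot": TCP orientation; "force": force on the tool from outside, world axes, zero at the start; "moment": the same for the moment, N m; "grip_width": finger opening in m; "grip_force": force on a finger pad.
Only numpy, scipy, OpenCV 4.12 (cv2) and the standard library are available. Lean on these libraries where they do the work, as an engineer would, in place of code of your own. Each camera call takes 0.05 s, during which the arm holds its last target. There are 200 camera calls.

TASK

Stand the closed amber jar square in the pocket of the dark grey bracing nest, fully down on its floor, so that it cannot turn. Then unscrew the tight blue cap anticlockwise, stopping when its lugs come free (about a fifth of a turn), and lift it straight off while the jar stays seated. Finish still holding the cap level, centred just above the open mouth (one to three centimetres clear of the rim) as a shield against particles; do not put it down or let go, and leave the other things on the bench alone.

Things in the scene. Friction and masses are not known exactly. Their poses are not given: they have to be found in the camera images.
- jar_mid (a point): Amber jar, loose, 0.3 kg: upright square body 54 x 54 mm, 56 mm high; round neck 37 mm outside, its rim 26 mm above the body's flat shoulder. 85 mm high with its cap. The point is the centre of the square body, 28 mm above its foot; x and y axes square to its four flat sides, z up. On the bare bench it would turn with the cap.
- cap_mid (a point): Blue knurled round cap, white line on top, 52 mm diameter, 28 mm high, 40 g; two lugs inside lie under ledges of the neck. Starts closed, its lower edge 1 mm above the jar's shoulder. The point: on its axis, half-way up; z up. Lifted early it lifts the jar; lifted 25 mm when free it clears the rim. The shoulder's corners stick out under it: keep the fingers above the shoulder while turning.
- nest_seat (a point): Centre of the floor of the square pocket in the bracing nest, a dark grey metal block 84 x 112 x 24 mm fixed to the bench. The pocket is 58 x 58 mm, 18 mm deep (floor 6 mm above the bench) with a 4 mm chamfer round its mouth; x and y axes run along its sides, z up. The jar fits in any of its four square positions.
- seal_ring (a joint): Angle in rad by which the cap has been unscrewed on the jar, anticlockwise seen from above: 0 fully tight; the lugs are free of the ledges from 0.97 (56 degrees) on. It turns stiffly, with 0.35 N m of friction all the way, and keeps its value when the cap is off. 1.2 is a good place to stop; 1.75 is too far.
- vial_black (a point): Bystander, loose: small glass vial with black cap, 22 mm diameter, 58 mm high; the point is its centre.
- vial_blue (a point): Bystander, loose: small glass vial with blue cap, 22 mm diameter, 58 mm high; the point is its centre.
- reticle_box: Bystander, loose: flat white carton, 71 x 70 x 22 mm; origin at the centre of its underside.
There are look-alikes about, which are no part of the job. Of the things like the part that bears cap_mid, leave any that is red; of the rest the larger one is meant.

How it is judged:
By the outcome, as a careful person would: the job done as asked, in the order asked, and still so for the second after the job is handed in, while the arm keeps its last pose, push and grip.
It also fails if it takes over 51 s, if anything falls off the work surface, if the arm or the gripper's body presses on something with over 40 N, if the wrist force passes 120 N, or if a joint passes its speed limit or range.

## Working session

There is one attempt and no reset: what is moved stays moved. The work goes in short steps, Python scripts to look and compute and a tool call to move; the robot and the scene stay as the last step left them, time stands still between calls to the robot, and variables do not carry over. Pictures are saved under pics/ and viewed, at most 10 in all, crops included, and the job is handed in when it is done.

Besides the shell and the picture viewer there is one more tool, called after ">>>" by a JSON object that holds its "op" and its "data", one argument or row to a line. step_arm: Moves the arm, as the interface text tells. Shifts and turns lie within -1 to 1; 1 stands for 0.1 m of shift or 90 degrees of turn. Its arguments: {"type":"object","properties":{"plan":{"type":"array"},"grip_force":{"type":"number"}},"required":["plan"]}

```bash
mkdir -p pics; ls
cat > h.py <<'E'
import numpy as np,cv2
from station import telemetry,viewer,hand_in,ctrl
def world(p):
    z=p["z_map"];v,u=np.mgrid[:z.shape[0],:z.shape[1]]
    c=np.dstack([(u-p["cx"])/p["fx"]*z,(v-p["cy"])/p["fy"]*z,z])
    return (c-p["t"])@p["R"]
def save(p,n): cv2.imwrite("pics/"+n,p["img"][:,:,::-1])
E
python3 - <<'E'
from h import *
o=telemetry.get_obs();print(o,ctrl.tcp_to_tips)
a=viewer.camera("scene");b=viewer.camera("top")
cv2.imwrite("pics/a.png",np.vstack([a["img"],b["img"]])[:,:,::-1][:, :]) 
im=np.hstack([a["img"],b["img"]]);save(a,"s0.png");save(b,"t0.png")
for p in (a,b):
    W=world(p)
    print("cam",-p["R"].T@p["t"])
    for n in ["cap_mid","jar_mid","nest_seat","vial_black","vial_blue","reticle_box"]:
        for d in viewer.recognise(n,p)[:4]:
            l,t,r,bb=map(int,d["rect"]);m=((t+bb)//2,(l+r)//2);print(n,round(d["score"],2),d["rect"],W[m].round(3))
E
```

```text
pics
{'time_s': 0.0, 'qpos': array([-1.37359807e+00,  3.00481220e-01,  1.52158001e+00, -3.16223098e-05,
        1.32067688e+00, -6.65948648e-02]), 'joint_vel': array([ 0.00231579, -0.00095426,  0.00056927, -0.00036048, -0.00165433,
        0.00046219]), 'tau': array([-5.47925611e-04, -5.31816208e+01, -3.52740633e+01,  7.08180713e-02,
        2.44169187e-02, -1.19804149e-04]), 'ee_pos': array([ 0.14335508, -0.53074275,  0.22188121]), 'eef_rot': array([-3.14044769e+00, -4.56643053e-05,  2.63800945e-01]), 'force': array([-0.87043568, -0.65673213, -1.59860784]), 'moment': array([-0.00979599,  0.0222984 ,  0.02015035]), 'grip_force': 0.0, 'grip_width': 0.09434234572990458} 0.017
cam [0.08762104 0.46014866 0.64908516]
cap_mid 0.75 [299.0, 239.8, 317.6, 260.0] [ 0.451 -0.038  0.02 ]
cap_mid 0.72 [317.9, 192.4, 344.0, 219.6] [ 0.46  -0.122  0.085]
cap_mid 0.65 [340.2, 188.2, 360.9, 208.6] [ 0.476 -0.234  0.028]
cap_mid 0.5 [231.3, 220.9, 234.6, 248.1] [0.591 0.049 0.04 ]
jar_mid 0.91 [314.3, 204.9, 345.0, 242.4] [ 0.453 -0.114  0.042]
nest_seat 0.87 [229.0, 247.6, 292.8, 303.7] [0.487 0.073 0.006]
vial_black 0.72 [252.6, 203.4, 265.2, 229.9] [ 0.593 -0.035  0.035]
vial_blue 0.72 [227.6, 224.9, 237.1, 248.9] [0.592 0.048 0.033]
reticle_box 0.7 [280.0, 179.8, 319.8, 214.7] [ 0.581 -0.168  0.019]
cam [ 0.38758295 -0.02665669  1.03523847]
cap_mid 0.94 [389.6, 216.7, 422.6, 245.0] [ 0.487 -0.238  0.026]
cap_mid 0.77 [342.0, 221.3, 371.5, 250.7] [ 0.475 -0.136  0.084]
cap_mid 0.65 [298.6, 235.8, 318.5, 255.4] [ 0.464 -0.049  0.021]
jar_mid 0.55 [334.5, 219.6, 373.7, 258.7] [ 0.469 -0.13   0.089]
nest_seat 0.86 [214.1, 216.2, 273.5, 262.1] [0.48  0.079 0.005]
vial_black 0.5 [297.8, 164.0, 306.5, 182.2] [ 0.599 -0.039  0.059]
vial_blue 0.7 [251.2, 169.5, 262.3, 182.6] [0.597 0.047 0.061]
reticle_box 0.58 [345.2, 161.5, 388.6, 203.7] [ 0.585 -0.167  0.022]
```

Run:
```python
from h import *
a=viewer.camera("scene");b=viewer.camera("top")
A=cv2.resize(a["img"][170:310,210:410],None,fx=3,fy=3,interpolation=cv2.INTER_CUBIC)
cv2.imwrite("pics/s1.png",A[:,:,::-1])
B=cv2.resize(b["img"][140:280,200:440],None,fx=3.3,fy=3.3,interpolation=cv2.INTER_CUBIC)
cv2.imwrite("pics/t1.png",B[:,:,::-1])
for n,p in (("s",a),("t",b)):
    W=world(p).reshape(-1,3);ok=p["z_map"].ravel()>0
    def seg(c,r,z0,z1):
        m=ok&(np.hypot(W[:,0]-c[0],W[:,1]-c[1])<r)&(W[:,2]>z0)&(W[:,2]<z1);return W[m]
    def rect(P):
        q=cv2.minAreaRect((P[:,:2]*1000).astype(np.float32));return np.round(q[0],1),np.round(q[1],1),round(q[2],1)
    for nm,c,r,z0,z1 in [("cap",(.47,-.13),.05,.075,.1),("shoulder",(.47,-.13),.055,.045,.064),("jarall",(.465,-.13),.06,.01,.1),("nesttop",(.48,.08),.09,.018,.034),("pocket",(.48,.08),.04,-.003,.012),("lowcap",(.46,-.045),.04,.01,.05),("farcap",(.48,-.238),.05,.01,.06),("box",(.585,-.167),.06,.01,.04)]:
        P=seg(c,r,z0,z1)
        if len(P)>5: print(n,nm,len(P),*rect(P),"z med/min/max",np.median(P[:,2]).round(4),P[:,2].min().round(4),P[:,2].max().round(4))
    m=ok&(W[:,0]>.3)&(W[:,0]<.4)&(abs(W[:,1])<.1);print("bench z",np.median(W[m,2]))
```

```text
s cap 352 [ 469.8 -137.4] [52.3 52. ] 81.7 z med/min/max 0.0834 0.075 0.0874
s shoulder 252 [ 470.7 -138.8] [55.3 56.5] 66.5 z med/min/max 0.0543 0.0451 0.0639
s jarall 1055 [ 470.  -138.2] [56.7 57. ] 65.1 z med/min/max 0.0554 0.01 0.0874
s nesttop 1253 [484.1  75.6] [ 85.8 114. ] 2.8 z med/min/max 0.0225 0.018 0.03
s pocket 545 [478.4  69.9] [73.8 52.5] 5.6 z med/min/max 0.0051 -0.0026 0.012
s lowcap 227 [457.2 -45.2] [36.7 39.3] 38.8 z med/min/max 0.0191 0.0107 0.0221
s farcap 307 [ 483.5 -244.5] [50.5 51.5] 60.1 z med/min/max 0.0262 0.0101 0.0299
s box 624 [ 585.  -170.5] [72.6 72.8] 6.6 z med/min/max 0.0204 0.01 0.024
bench z 0.0004023951073502359
t cap 656 [ 474.  -137.9] [51.5 51.6] 60.9 z med/min/max 0.0856 0.0757 0.0911
t shoulder 194 [ 474.1 -137.9] [54.2 54.5] 66.4 z med/min/max 0.0569 0.0453 0.0639
t jarall 939 [ 461.6 -132.4] [54.2 81.9] 66.5 z med/min/max 0.0847 0.0112 0.0911
t nesttop 1617 [487.5  76.9] [ 84.6 112.3] 2.9 z med/min/max 0.0247 0.018 0.032
t pocket 846 [478.7  77.2] [76.1 57.1] 2.0 z med/min/max 0.0067 -0.0026 0.0115
t lowcap 324 [460.9 -46.1] [38. 38.] 6.2 z med/min/max 0.0214 0.0102 0.0263
t farcap 619 [ 488.4 -243.1] [52.3 51.5] 49.3 z med/min/max 0.0286 0.0103 0.034
t box 1297 [ 588.9 -170.2] [71.4 70.7] 5.9 z med/min/max 0.0229 0.01 0.0292
bench z 0.002326235072355459
```

View pics/s1.png

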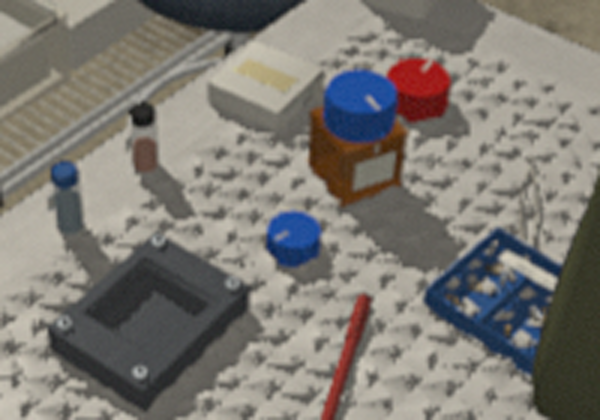

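View pics/t1.png

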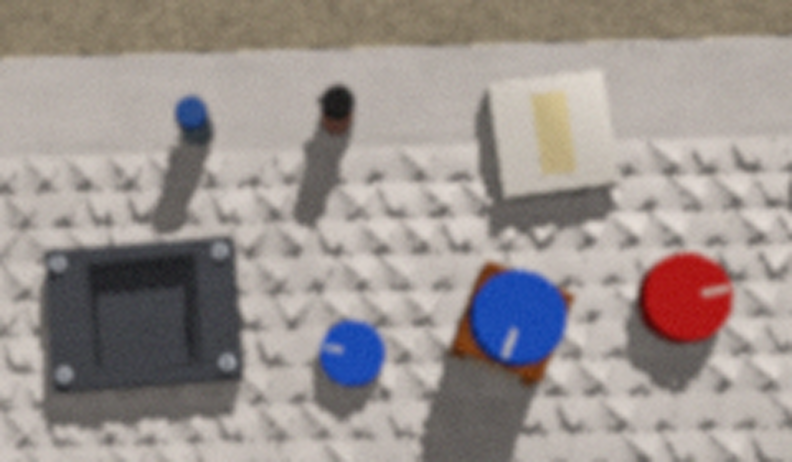

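The amber jar under the large blue cap is at about (.472, -.138), turned -23.5°. The nest is at about (.486, .076), turned 2.9°. In the top crop the jar shows near (517, 320), the small blue decoy at (352, 353), the red cap at (687, 297) and the nest pocket at (143, 313). I'll grip the body first, with tool yaw -23.5°.

>>> {"op": "step_arm", "data": {
  "plan": [
    {"rz":0.0858},
    {"rz":0.0858},
    {"rz":0.0858},
    {"rz":0.0858},
    {"rz":0.0858},
    {"dx":0.11,"dy":-0.38},
    {"dx":0.11,"dy":-0.38},
    {"dx":0.11,"dy":-0.38},
    {"dx":0.11,"dy":-0.38},
    {"dx":0.11,"dy":-0.38}
  ],
  "grip_force": 30
}}

```text
$.plan[0]: bad value
```

>>> {"op": "step_arm", "data": {
  "plan": [
    {"dx":0.11,"dy":-0.38},
    {"dx":0.11,"dy":-0.38},
    {"dx":0.11,"dy":-0.38},
    {"dx":0.11,"dy":-0.38},
    {"dx":0.11,"dy":-0.38},
    {"dx":0.11,"dy":-0.38},
    {"dx":0.11,"dy":-0.38},
    {"dx":0.11,"dy":-0.35},
    {"claw":0},
    {"claw":0}
  ]
}}

```text
$.plan[0]: bad value
```

```bash
cat >> h.py <<'E'
def go(x,y,z,yaw):
    o=telemetry.get_obs();a=o["eef_rot"][2];d=np.array([x,y,z])-o["ee_pos"]
    dy=(np.degrees(a)-yaw+180)%360-180
    def sh(a): return np.round([10*(d[0]*np.cos(a)+d[1]*np.sin(a)),10*(d[0]*np.sin(a)-d[1]*np.cos(a)),-10*d[2]],3)
    print("t",round(o["time_s"],2),"pos",o["ee_pos"].round(4),"rpy",np.degrees(o["eef_rot"]).round(2),"F",o["force"].round(1),"w",round(o["grip_width"],4),round(o["grip_force"],1))
    print("shift-now",sh(a),"rz",round(dy/90,4),"shift-after-turn",sh(np.radians(yaw)))
E
python3 -c "
from h import *
go(.472,-.138,.041,-23.5)
for n in('scene','top'):
    p=viewer.camera(n);save(p,n+'2.png')"
```

```text
t 0.8 pos [ 0.1434 -0.531   0.2224] rpy [180.     0.    15.12] F [0.1 0.8 1.7] w 0.0936 0.0
shift-now [ 4.197 -2.937  1.814] rz 0.4291 shift-after-turn [ 1.446 -4.914  1.814]
```

>>> {"op": "step_arm", "data": {
  "plan": [
    {"dx":0,"dy":0,"dz":0,"rx":0,"ry":0,"rz":0.0858,"claw":0},
    {"dx":0,"dy":0,"dz":0,"rx":0,"ry":0,"rz":0.0858,"claw":0},
    {"dx":0,"dy":0,"dz":0,"rx":0,"ry":0,"rz":0.0858,"claw":0},
    {"dx":0,"dy":0,"dz":0,"rx":0,"ry":0,"rz":0.0858,"claw":0},
    {"dx":0,"dy":0,"dz":0,"rx":0,"ry":0,"rz":0.0858,"claw":0},
    {"dx":0.11,"dy":-0.38,"dz":0,"rx":0,"ry":0,"rz":0,"claw":0},
    {"dx":0.11,"dy":-0.38,"dz":0,"rx":0,"ry":0,"rz":0,"claw":0},
    {"dx":0.11,"dy":-0.38,"dz":0,"rx":0,"ry":0,"rz":0,"claw":0},
    {"dx":0.11,"dy":-0.38,"dz":0,"rx":0,"ry":0,"rz":0,"claw":0},
    {"dx":0.11,"dy":-0.38,"dz":0,"rx":0,"ry":0,"rz":0,"claw":0}
  ],
  "grip_force": 30
}}

```text
time_s: 1.9
ee_pos: [0.2703, -0.3773, 0.2225]
eef_rot: [3.141, -0.0, -0.41]
force: [0.1, -0.9, 0.5]
grip_width: 0.0939
grip_force: 0.0
```

>>> {"op": "step_arm", "data": {
  "plan": [
    {"dx":0.11,"dy":-0.38,"dz":0,"rx":0,"ry":0,"rz":0,"claw":0},
    {"dx":0.11,"dy":-0.38,"dz":0,"rx":0,"ry":0,"rz":0,"claw":0},
    {"dx":0.11,"dy":-0.38,"dz":0,"rx":0,"ry":0,"rz":0,"claw":0},
    {"dx":0.11,"dy":-0.38,"dz":0,"rx":0,"ry":0,"rz":0,"claw":0},
    {"dx":0.11,"dy":-0.38,"dz":0,"rx":0,"ry":0,"rz":0,"claw":0},
    {"dx":0.11,"dy":-0.38,"dz":0,"rx":0,"ry":0,"rz":0,"claw":0},
    {"dx":0.11,"dy":-0.38,"dz":0,"rx":0,"ry":0,"rz":0,"claw":0},
    {"dx":0.11,"dy":-0.35,"dz":0,"rx":0,"ry":0,"rz":0,"claw":0},
    {"dx":0,"dy":0,"dz":0,"rx":0,"ry":0,"rz":0,"claw":0}
  ]
}}

```text
time_s: 2.8
ee_pos: [0.472, -0.135, 0.2223]
eef_rot: [-3.141, -0.0, -0.407]
force: [-1.0, 0.1, -0.0]
grip_width: 0.0942
grip_force: 0.0
```

```bash
python3 -c "
from h import *
go(.472,-.138,.041,-23.5)
p=viewer.camera('scene');q=viewer.camera('top')
im=np.hstack([p['img'][80:300,180:480],q['img'][80:300,230:530]]);cv2.imwrite('pics/v2.png',cv2.resize(im,(800,293))[:,:,::-1])"
```

```text
t 2.8 pos [ 0.472  -0.135   0.2223] rpy [-1.7997e+02 -1.0000e-02 -2.3290e+01] F [-1.   0.1 -0. ] w 0.0942 0.0
shift-now [0.012 0.027 1.813] rz 0.0023 shift-after-turn [0.012 0.027 1.813]
```

View pics/v2.png

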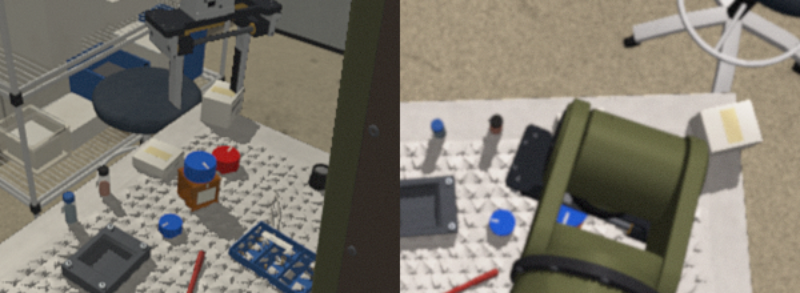

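The gripper is above the jar at about (200, 180) on the left, and its path down is clear.

>>> {"op": "step_arm", "data": {
  "plan": [
    {"dx":0.012,"dy":0.027,"dz":0.3,"rx":0,"ry":0,"rz":0,"claw":0},
    {"dx":0,"dy":0,"dz":0.3,"rx":0,"ry":0,"rz":0,"claw":0},
    {"dx":0,"dy":0,"dz":0.3,"rx":0,"ry":0,"rz":0,"claw":0},
    {"dx":0,"dy":0,"dz":0.3,"rx":0,"ry":0,"rz":0,"claw":0},
    {"dx":0,"dy":0,"dz":0.3,"rx":0,"ry":0,"rz":0,"claw":0},
    {"dx":0,"dy":0,"dz":0.3,"rx":0,"ry":0,"rz":0,"claw":0},
    {"dx":0,"dy":0,"dz":0,"rx":0,"ry":0,"rz":0,"claw":0},
    {"dx":0,"dy":0,"dz":0,"rx":0,"ry":0,"rz":0,"claw":0.3},
    {"dx":0,"dy":0,"dz":0,"rx":0,"ry":0,"rz":0,"claw":0.6},
    {"dx":0,"dy":0,"dz":0,"rx":0,"ry":0,"rz":0,"claw":0.8}
  ]
}}

```text
time_s: 3.9
ee_pos: [0.471, -0.1411, 0.044]
eef_rot: [-3.141, -0.002, -0.41]
force: [0.1, -0.4, 0.3]
grip_width: 0.0733
grip_force: 0.0
```

>>> {"op": "step_arm", "data": {
  "plan": [
    {"dx":0,"dy":0,"dz":0,"rx":0,"ry":0,"rz":0,"claw":0.8},
    {"dx":0,"dy":0,"dz":0,"rx":0,"ry":0,"rz":0,"claw":0.8},
    {"dx":0,"dy":0,"dz":0,"rx":0,"ry":0,"rz":0,"claw":0.8},
    {"dx":0,"dy":0,"dz":0,"rx":0,"ry":0,"rz":0,"claw":0.8}
  ]
}}

```text
time_s: 4.3
ee_pos: [0.4707, -0.1406, 0.043]
eef_rot: [-3.141, -0.001, -0.41]
force: [-1.4, 2.6, 7.1]
grip_width: 0.054
grip_force: 30.0
```

```bash
python3 -c "
from h import *
go(.486,.076,.12,2.9)
p=viewer.camera('scene')
cv2.imwrite('pics/v3.png',cv2.resize(p['img'][100:300,210:410],(600,600),interpolation=cv2.INTER_CUBIC)[:,:,::-1])"
```

```text
t 4.3 pos [ 0.4707 -0.1406  0.043 ] rpy [-1.7998e+02 -5.0000e-02 -2.3490e+01] F [-1.4  2.6  7.1] w 0.054 30.0
shift-now [-0.723 -2.047 -0.77 ] rz -0.2933 shift-after-turn [ 0.263 -2.155 -0.77 ]
```

View pics/v3.png

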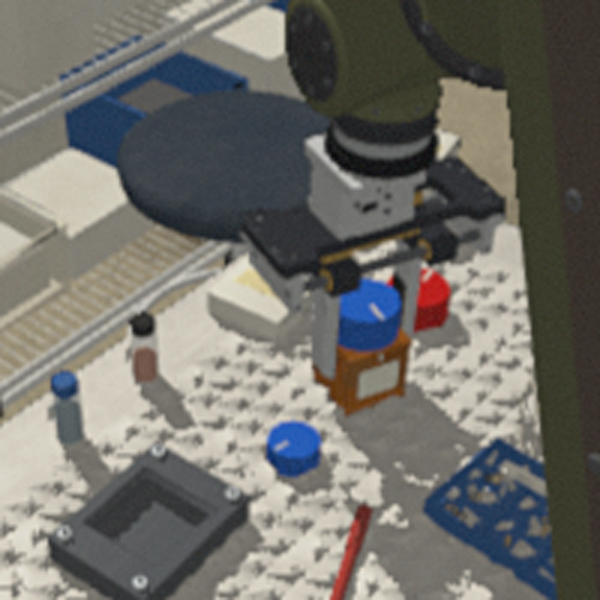

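Grip is 54.0 mm, so the jar is held square by its body, with the tips above its lower third. I'll lift it and carry it to the nest.

>>> {"op": "step_arm", "data": {
  "plan": [
    {"dx":0,"dy":0,"dz":-0.2,"rx":0,"ry":0,"rz":0,"claw":0.8},
    {"dx":0,"dy":0,"dz":-0.3,"rx":0,"ry":0,"rz":0,"claw":0.8},
    {"dx":0,"dy":0,"dz":-0.27,"rx":0,"ry":0,"rz":0,"claw":0.8},
    {"dx":0,"dy":0,"dz":0,"rx":0,"ry":0,"rz":-0.0733,"claw":0.8},
    {"dx":0,"dy":0,"dz":0,"rx":0,"ry":0,"rz":-0.0733,"claw":0.8},
    {"dx":0,"dy":0,"dz":0,"rx":0,"ry":0,"rz":-0.0733,"claw":0.8},
    {"dx":0,"dy":0,"dz":0,"rx":0,"ry":0,"rz":-0.0733,"claw":0.8}
  ],
  "grip_force": 40
}}

```text
time_s: 5.05
ee_pos: [0.47, -0.1406, 0.1191]
eef_rot: [-3.141, 0.001, 0.055]
force: [0.3, 0.2, -2.6]
grip_width: 0.0534
grip_force: 40.0
```

>>> {"op": "step_arm", "data": {
  "plan": [
    {"dx":0.033,"dy":-0.27,"dz":0,"rx":0,"ry":0,"rz":0,"claw":0.8},
    {"dx":0.033,"dy":-0.27,"dz":0,"rx":0,"ry":0,"rz":0,"claw":0.8},
    {"dx":0.033,"dy":-0.27,"dz":0,"rx":0,"ry":0,"rz":0,"claw":0.8},
    {"dx":0.033,"dy":-0.27,"dz":0,"rx":0,"ry":0,"rz":0,"claw":0.8},
    {"dx":0.033,"dy":-0.27,"dz":0,"rx":0,"ry":0,"rz":0,"claw":0.8},
    {"dx":0.033,"dy":-0.27,"dz":0,"rx":0,"ry":0,"rz":0,"claw":0.8},
    {"dx":0.033,"dy":-0.27,"dz":0,"rx":0,"ry":0,"rz":0,"claw":0.8},
    {"dx":0.033,"dy":-0.265,"dz":0,"rx":0,"ry":0,"rz":0,"claw":0.8},
    {"dx":0,"dy":0,"dz":0,"rx":0,"ry":0,"rz":0,"claw":0.8},
    {"dx":0,"dy":0,"dz":0,"rx":0,"ry":0,"rz":0,"claw":0.8}
  ]
}}

```text
time_s: 6.05
ee_pos: [0.4855, 0.0761, 0.1191]
eef_rot: [3.141, 0.001, 0.052]
force: [-0.5, -0.5, -2.7]
grip_width: 0.0536
grip_force: 40.0
```

```bash
python3 -c "
from h import *
go(.486,.076,.06,2.9)
for n in('scene','top'):
    p=viewer.camera(n);W=world(p)
    hsv=cv2.cvtColor(p['img'],cv2.COLOR_RGB2HSV)
    near=(abs(W[...,0]-.486)<.07)&(abs(W[...,1]-.076)<.07)&(p['z_map']>0)
    b=near&(hsv[...,0]>95)&(hsv[...,0]<130)&(hsv[...,1]>120)&(W[...,2]>.1)
    am=near&(hsv[...,0]<25)&(hsv[...,1]>120)&(W[...,2]>.05)
    for nm,m in(('cap',b),('amber',am)):
        P=W[m]
        if len(P)>5:
            r=cv2.minAreaRect((P[:,:2]*1000).astype(np.float32));print(n,nm,len(P),np.round(r[0],1),np.round(r[1],1),round(r[2],1),'z',np.percentile(P[:,2],[2,50,98]).round(4))
p=viewer.camera('scene')
cv2.imwrite('pics/v4.png',cv2.resize(p['img'][130:310,180:360],(600,600),interpolation=cv2.INTER_CUBIC)[:,:,::-1])"
```

```text
t 6.05 pos [0.4855 0.0761 0.1191] rpy [1.7998e+02 5.0000e-02 2.9700e+00] F [-0.5 -0.5 -2.7] w 0.0536 40.0
shift-now [0.005 0.001 0.591] rz 0.0007 shift-after-turn [0.005 0.001 0.591]
scene cap 442 [470.9  85.2] [46.5 74.5] 0.8 z [0.1341 0.1585 0.2069]
scene amber 536 [465.8  81.1] [75.  61.5] 66.6 z [0.076  0.1101 0.2228]
top cap 11 [488.8  42.6] [19.5 83. ] 50.4 z [0.158  0.1651 0.3683]
```

View pics/v4.png

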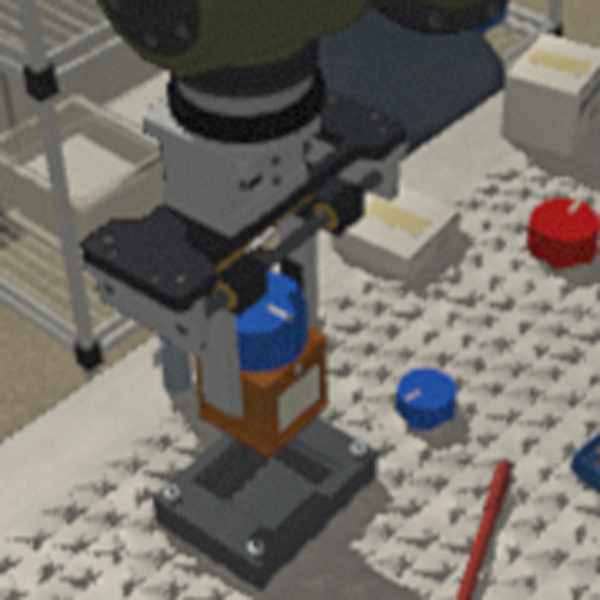

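```bash
python3 -c "
from h import *
p=viewer.camera('scene');W=world(p)
hsv=cv2.cvtColor(p['img'],cv2.COLOR_RGB2HSV)
a=np.radians(2.9);c,s=np.cos(a),np.sin(a)
N=W.copy();d=W[...,:2]-[.4841,.0756];N[...,0]=d[...,0]*c+d[...,1]*s;N[...,1]=-d[...,0]*s+d[...,1]*c
m=(p['z_map']>0)&(abs(N[...,0])<.05)&(abs(N[...,1])<.022)&(N[...,2]>.085)&(N[...,2]<.125)&(N[...,0]<-.015)
P=N[m];print('x face',len(P),np.percentile(P[:,0],[10,50,90]).round(4), 'slope dx/dy',np.polyfit(P[:,1],P[:,0],1)[0].round(3),'dx/dz',np.polyfit(P[:,2],P[:,0],1)[0].round(3))
m=(p['z_map']>0)&(hsv[...,0]<25)&(hsv[...,1]>120)&(abs(N[...,0])<.035)&(abs(N[...,1]-.027)<.012)&(N[...,2]>.08)&(N[...,2]<.125)
P=N[m];print('y face',len(P),np.percentile(P[:,1],[10,50,90]).round(4),'x extent',np.percentile(P[:,0],[2,98]).round(4))
m=(p['z_map']>0)&(abs(N[...,0])<.05)&(abs(N[...,1])<.035)&(N[...,2]>.06)&(N[...,2]<.125)&(hsv[...,0]<25)&(hsv[...,1]>120)
print('lowest z',np.percentile(N[m][:,2],[0,1,3]).round(4))
# nest block, -x side pocket edge: top surface points
m=(p['z_map']>0)&(abs(N[...,1])<.025)&(abs(N[...,2]-.0235)<.002)&(abs(N[...,0])<.045)
x=N[m][:,0];print('top strip x -side',x[x<0].min().round(4),x[x<0].max().round(4),'+side',x[x>0].min().round(4) if (x>0).any() else None)
"
```

```text
x face 241 [-0.0271 -0.0263 -0.0255] slope dx/dy 0.007 dx/dz 0.011
y face 220 [0.0202 0.0246 0.0258] x extent [-0.0266  0.0233]
lowest z [0.0739 0.0751 0.0764]
top strip x -side -0.0429 -0.0317 +side 0.0302
```

>>> {"op": "step_arm", "data": {
  "plan": [
    {"dx":-0.003,"dy":-0.01,"dz":0.2,"rx":0,"ry":0,"rz":0,"claw":0.8},
    {"dx":0,"dy":0,"dz":0.2,"rx":0,"ry":0,"rz":0,"claw":0.8},
    {"dx":0,"dy":0,"dz":0.08,"rx":0,"ry":0,"rz":0,"claw":0.8},
    {"dx":0,"dy":0,"dz":0.03,"rx":0,"ry":0,"rz":0,"claw":0.8},
    {"dx":0,"dy":0,"dz":0.03,"rx":0,"ry":0,"rz":0,"claw":0.8},
    {"dx":0,"dy":0,"dz":0.03,"rx":0,"ry":0,"rz":0,"claw":0.8}
  ]
}}

```text
time_s: 6.85
ee_pos: [0.4859, 0.0768, 0.063]
eef_rot: [-3.142, -0.001, 0.05]
force: [0.4, 0.9, -3.4]
grip_width: 0.0535
grip_force: 40.0
```

>>> {"op": "step_arm", "data": {
  "plan": [
    {"dx":0,"dy":0,"dz":0.03,"rx":0,"ry":0,"rz":0,"claw":0.8},
    {"dx":0,"dy":0,"dz":0.03,"rx":0,"ry":0,"rz":0,"claw":0.8},
    {"dx":0,"dy":0,"dz":0.03,"rx":0,"ry":0,"rz":0,"claw":0.8},
    {"dx":0,"dy":0,"dz":0.02,"rx":0,"ry":0,"rz":0,"claw":0.8}
  ]
}}

```text
time_s: 7.25
ee_pos: [0.4854, 0.0769, 0.0512]
eef_rot: [3.142, 0.0, 0.051]
force: [-0.2, -0.6, -2.7]
grip_width: 0.0538
grip_force: 40.0
```

>>> {"op": "step_arm", "data": {
  "plan": [
    {"dx":0,"dy":0,"dz":0.01,"rx":0,"ry":0,"rz":0,"claw":0.8},
    {"dx":0,"dy":0,"dz":0.01,"rx":0,"ry":0,"rz":0,"claw":0.8},
    {"dx":0,"dy":0,"dz":0.01,"rx":0,"ry":0,"rz":0,"claw":0.8}
  ]
}}

```text
time_s: 7.55
ee_pos: [0.4856, 0.0769, 0.049]
eef_rot: [3.142, -0.0, 0.051]
force: [-8.7, -1.3, 19.1]
grip_width: 0.0539
grip_force: 40.0
```

>>> {"op": "step_arm", "data": {
  "plan": [
    {"dx":0,"dy":0,"dz":0,"rx":0,"ry":0,"rz":0,"claw":0.4},
    {"dx":0,"dy":0,"dz":0,"rx":0,"ry":0,"rz":0,"claw":0},
    {"dx":0,"dy":0,"dz":0,"rx":0,"ry":0,"rz":0,"claw":0},
    {"dx":0,"dy":0,"dz":-0.2,"rx":0,"ry":0,"rz":0,"claw":0},
    {"dx":0,"dy":0,"dz":-0.3,"rx":0,"ry":0,"rz":0,"claw":0},
    {"dx":0,"dy":0,"dz":-0.4,"rx":0,"ry":0,"rz":0,"claw":0},
    {"dx":0,"dy":0,"dz":0,"rx":0,"ry":0,"rz":0,"claw":0}
  ]
}}

```text
time_s: 8.25
ee_pos: [0.4876, 0.0771, 0.1431]
eef_rot: [-3.141, -0.008, 0.051]
force: [0.1, 0.7, -1.5]
grip_width: 0.0939
grip_force: 0.0
```

```bash
cat > cap.py <<'E'
from h import *
import sys
go(.486,.077,.085,2.9)
p=viewer.camera('scene');W=world(p)
hsv=cv2.cvtColor(p['img'],cv2.COLOR_RGB2HSV)
near=(abs(W[...,0]-.486)<.06)&(abs(W[...,1]-.076)<.06)&(p['z_map']>0)
b=near&(hsv[...,0]>95)&(hsv[...,0]<130)&(hsv[...,1]>100)&(W[...,2]>.05)&(W[...,2]<.2)
am=near&(hsv[...,0]<25)&(hsv[...,1]>120)&(W[...,2]>.02)&(W[...,2]<.12)
for nm,P in(('cap',W[b]),('amber',W[am])):
    z=np.percentile(P[:,2],[1,50,99]);r=cv2.minAreaRect((P[:,:2]*1000).astype(np.float32));print(nm,len(P),np.round(r[0],1),np.round(r[1],1),round(r[2],1),'z',z.round(4))
P=W[b];T=P[P[:,2]>np.percentile(P[:,2],98)-.004];c,rad=cv2.minEnclosingCircle((T[:,:2]*1000).astype(np.float32));print('cap top circle',np.round(c,1),round(rad,1),'z',np.median(T[:,2]).round(4))
cv2.imwrite('pics/'+sys.argv[1],cv2.resize(p['img'][150:310,180:340],(600,600),interpolation=cv2.INTER_CUBIC)[:,:,::-1])
E
python3 cap.py v5.png
```

```text
t 8.25 pos [0.4876 0.0771 0.1431] rpy [-179.98   -0.44    2.89] F [ 0.1  0.7 -1.5] w 0.0939 0.0
shift-now [-0.016  0.     0.581] rz -0.0001 shift-after-turn [-0.016  0.     0.581]
cap 634 [483.5  77.8] [50.4 51.4] 62.3 z [0.0625 0.089  0.0917]
amber 448 [483.5  79.5] [55.  56.6] 4.1 z [0.0206 0.0481 0.0621]
cap top circle [483.4  75.8] 26.4 z 0.0898
```

View pics/v5.png

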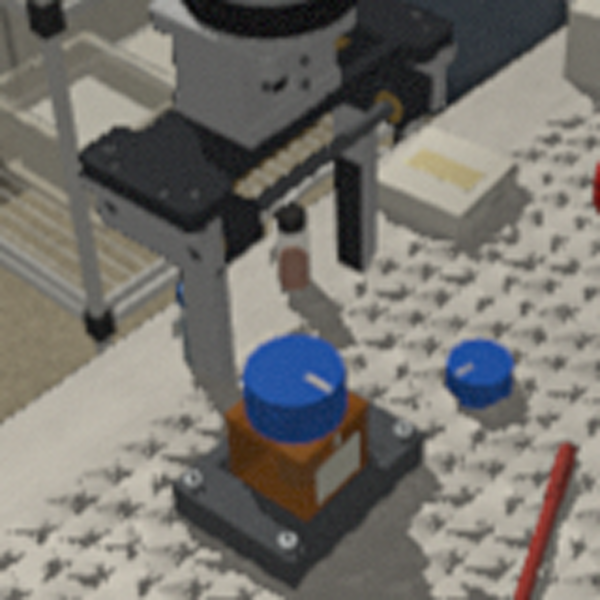

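The jar is seated: shoulder at 0.062 and centred in the nest (seen near pixel (295, 430)). Next I'll grip the cap with the tips 6 mm above the shoulder.

>>> {"op": "step_arm", "data": {
  "plan": [
    {"dx":0,"dy":0,"dz":0.25,"rx":0,"ry":0,"rz":0,"claw":0},
    {"dx":0,"dy":0,"dz":0.2,"rx":0,"ry":0,"rz":0,"claw":0},
    {"dx":0,"dy":0,"dz":0.1,"rx":0,"ry":0,"rz":0,"claw":0},
    {"dx":0,"dy":0,"dz":0,"rx":0,"ry":0,"rz":0,"claw":0}
  ],
  "grip_force": 45
}}

```text
time_s: 8.7
ee_pos: [0.4845, 0.0768, 0.0817]
eef_rot: [3.142, 0.003, 0.05]
force: [0.9, 0.6, -0.1]
grip_width: 0.0941
grip_force: 0.0
```

```bash
python3 -c "
from h import *
go(.4855,.0765,.0855,2.9)"
```

```text
t 8.7 pos [0.4845 0.0768 0.0817] rpy [180.     0.19   2.89] F [ 0.9  0.6 -0.1] w 0.0941 0.0
shift-now [ 0.009  0.004 -0.038] rz -0.0001 shift-after-turn [ 0.009  0.004 -0.038]
```

>>> {"op": "step_arm", "data": {
  "plan": [
    {"dx":0,"dy":0,"dz":-0.025,"rx":0,"ry":0,"rz":0,"claw":0},
    {"dx":0,"dy":0,"dz":0,"rx":0,"ry":0,"rz":0,"claw":0.3},
    {"dx":0,"dy":0,"dz":0,"rx":0,"ry":0,"rz":0,"claw":0.8},
    {"dx":0,"dy":0,"dz":0,"rx":0,"ry":0,"rz":0,"claw":0.8},
    {"dx":0,"dy":0,"dz":0,"rx":0,"ry":0,"rz":0,"claw":0.8},
    {"dx":0,"dy":0,"dz":0,"rx":0,"ry":0,"rz":0,"claw":0.8}
  ]
}}

```text
time_s: 9.3
ee_pos: [0.4855, 0.0769, 0.086]
eef_rot: [-3.142, -0.0, 0.05]
force: [0.2, 0.1, -1.0]
grip_width: 0.0572
grip_force: 0.0
```

>>> {"op": "step_arm", "data": {
  "plan": [
    {"dx":0,"dy":0,"dz":0,"rx":0,"ry":0,"rz":0,"claw":0.8},
    {"dx":0,"dy":0,"dz":0,"rx":0,"ry":0,"rz":0,"claw":0.8},
    {"dx":0,"dy":0,"dz":0,"rx":0,"ry":0,"rz":0,"claw":0.8}
  ]
}}

```text
time_s: 9.6
ee_pos: [0.4855, 0.0769, 0.086]
eef_rot: [3.142, -0.0, 0.05]
force: [-1.3, -0.7, 1.6]
grip_width: 0.0515
grip_force: 45.0
```

Gripped on the 52 mm cap. Now the first part of the turn, anticlockwise from above, which is negative tool rz.

>>> {"op": "step_arm", "data": {
  "plan": [
    {"dx":0,"dy":0,"dz":0,"rx":0,"ry":0,"rz":-0.05,"claw":0.8},
    {"dx":0,"dy":0,"dz":0,"rx":0,"ry":0,"rz":-0.05,"claw":0.8},
    {"dx":0,"dy":0,"dz":0,"rx":0,"ry":0,"rz":-0.05,"claw":0.8},
    {"dx":0,"dy":0,"dz":0,"rx":0,"ry":0,"rz":-0.05,"claw":0.8},
    {"dx":0,"dy":0,"dz":0,"rx":0,"ry":0,"rz":-0.05,"claw":0.8},
    {"dx":0,"dy":0,"dz":0,"rx":0,"ry":0,"rz":-0.05,"claw":0.8}
  ]
}}

```text
time_s: 10.2
ee_pos: [0.4853, 0.0767, 0.086]
eef_rot: [-3.141, 0.001, 0.524]
force: [-2.2, -2.6, 2.8]
grip_width: 0.0516
grip_force: 45.0
```

```bash
python3 cap.py v6.png; python3 -c "
from h import *
print(telemetry.get_obs()['moment'])"
```

```text
t 10.2 pos [0.4853 0.0767 0.086 ] rpy [-1.7999e+02  3.0000e-02  3.0040e+01] F [-2.2 -2.6  2.8] w 0.0516 45.0
shift-now [0.008 0.001 0.01 ] rz 0.3016 shift-after-turn [ 0.008 -0.002  0.01 ]
cap 220 [474.3  82.1] [49.9 36.7] 67.0 z [0.0632 0.0841 0.0967]
amber 463 [483.2  79.5] [54.7 57.7] 7.2 z [0.0204 0.0476 0.0623]
cap top circle [480.   79.4] 25.9 z 0.09
[-0.2868981   0.43118997 -0.28731506]
```

View pics/v6.png

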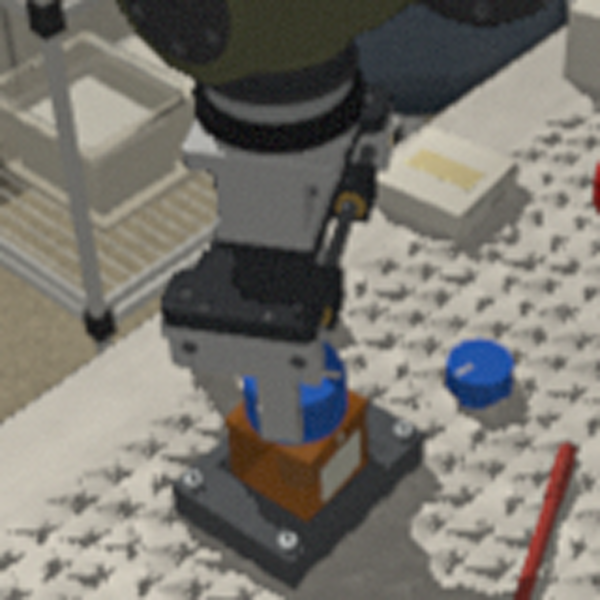

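The white line moved from about (318, 381) to (330, 375), and the moment is 0.29 N m, so the cap is turning. The jar itself has only taken up its pocket play.

>>> {"op": "step_arm", "data": {
  "plan": [
    {"dx":0,"dy":0,"dz":0,"rx":0,"ry":0,"rz":-0.05,"claw":0.8},
    {"dx":0,"dy":0,"dz":0,"rx":0,"ry":0,"rz":-0.05,"claw":0.8},
    {"dx":0,"dy":0,"dz":0,"rx":0,"ry":0,"rz":-0.05,"claw":0.8},
    {"dx":0,"dy":0,"dz":0,"rx":0,"ry":0,"rz":-0.05,"claw":0.8},
    {"dx":0,"dy":0,"dz":0,"rx":0,"ry":0,"rz":-0.05,"claw":0.8},
    {"dx":0,"dy":0,"dz":0,"rx":0,"ry":0,"rz":-0.05,"claw":0.8},
    {"dx":0,"dy":0,"dz":0,"rx":0,"ry":0,"rz":-0.05,"claw":0.8},
    {"dx":0,"dy":0,"dz":0,"rx":0,"ry":0,"rz":-0.05,"claw":0.8},
    {"dx":0,"dy":0,"dz":0,"rx":0,"ry":0,"rz":-0.05,"claw":0.8},
    {"dx":0,"dy":0,"dz":0,"rx":0,"ry":0,"rz":-0.05,"claw":0.8}
  ]
}}

```text
time_s: 11.25
ee_pos: [0.4856, 0.0765, 0.086]
eef_rot: [3.141, 0.0, 1.308]
force: [0.1, -4.1, 2.5]
grip_width: 0.0516
grip_force: 45.0
```

>>> {"op": "step_arm", "data": {
  "plan": [
    {"dx":0,"dy":0,"dz":0,"rx":0,"ry":0,"rz":0,"claw":0.8},
    {"dx":0,"dy":0,"dz":0,"rx":0,"ry":0,"rz":0,"claw":0.8}
  ]
}}

```text
time_s: 11.45
ee_pos: [0.4856, 0.0767, 0.086]
eef_rot: [3.141, 0.0, 1.304]
force: [-0.6, -4.3, 2.1]
grip_width: 0.0514
grip_force: 45.0
```

```bash
python3 cap.py v7.png; python3 -c "
from h import *
print(telemetry.get_obs()['moment'])"
```

```text
t 11.45 pos [0.4856 0.0767 0.086 ] rpy [1.7997e+02 1.0000e-02 7.4710e+01] F [-0.6 -4.3  2.1] w 0.0514 45.0
shift-now [0.004 0.003 0.01 ] rz 0.7979 shift-after-turn [ 0.004 -0.003  0.01 ]
cap 416 [480.3  95.2] [30.6 84.5] 45.6 z [0.062  0.089  0.0918]
amber 437 [483.5  80.7] [56.5 57.5] 7.5 z [0.0205 0.0466 0.0621]
cap top circle [472.5  87.3] 42.5 z 0.0899
[-0.96871948 -0.05160099 -0.21370039]
```

View pics/v7.png

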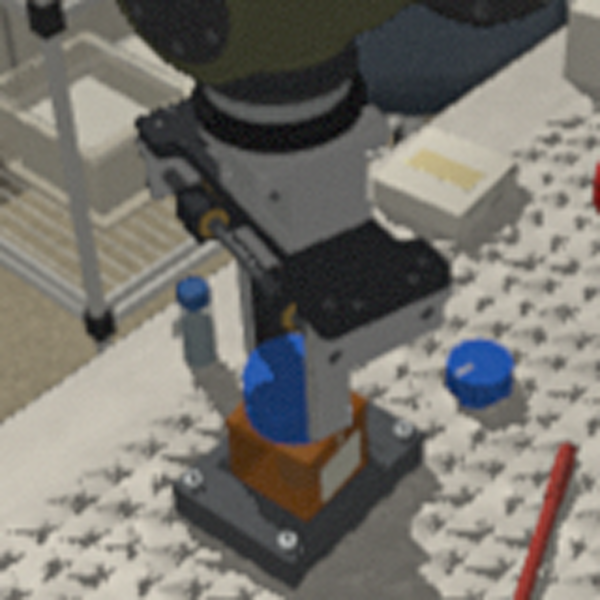

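The white line is hidden behind the finger, which fits a cap that turned with the tool by about 1.18 rad net. I'll test it with a small lift.

>>> {"op": "step_arm", "data": {
  "plan": [
    {"dx":0,"dy":0,"dz":-0.02,"rx":0,"ry":0,"rz":0,"claw":0.8},
    {"dx":0,"dy":0,"dz":-0.02,"rx":0,"ry":0,"rz":0,"claw":0.8},
    {"dx":0,"dy":0,"dz":-0.02,"rx":0,"ry":0,"rz":0,"claw":0.8},
    {"dx":0,"dy":0,"dz":0,"rx":0,"ry":0,"rz":0,"claw":0.8},
    {"dx":0,"dy":0,"dz":0,"rx":0,"ry":0,"rz":0,"claw":0.8}
  ]
}}

```text
time_s: 12.0
ee_pos: [0.4855, 0.077, 0.092]
eef_rot: [3.142, -0.0, 1.307]
force: [-0.2, -0.9, -0.5]
grip_width: 0.0516
grip_force: 45.0
```

```bash
python3 cap.py v8.png; python3 -c "
from h import *
print(telemetry.get_obs()['moment'])"
```

```text
t 12.0 pos [0.4855 0.077  0.092 ] rpy [ 1.800e+02 -1.000e-02  7.489e+01] F [-0.2 -0.9 -0.5] w 0.0516 45.0
shift-now [0.001 0.005 0.07 ] rz 0.7999 shift-after-turn [0.005 0.    0.07 ]
cap 416 [490.1  85.2] [31.1 51.7] 46.7 z [0.0649 0.0949 0.0977]
amber 495 [483.1  80.7] [55.8 57. ] 8.9 z [0.021  0.0498 0.062 ]
cap top circle [486.3  81. ] 26.0 z 0.0957
[-0.12513122 -0.03612805  0.05997268]
```

The cap is free: the shoulder stays at 0.062, the cap is up 6 mm, and no jar weight shows. The rim is at 0.088, so I'll lift another 39 mm for about 20 mm of clearance.

>>> {"op": "step_arm", "data": {
  "plan": [
    {"dx":0,"dy":0,"dz":-0.05,"rx":0,"ry":0,"rz":0,"claw":0.8},
    {"dx":0,"dy":0,"dz":-0.06,"rx":0,"ry":0,"rz":0,"claw":0.8},
    {"dx":0,"dy":0,"dz":-0.06,"rx":0,"ry":0,"rz":0,"claw":0.8},
    {"dx":0,"dy":0,"dz":-0.06,"rx":0,"ry":0,"rz":0,"claw":0.8},
    {"dx":0,"dy":0,"dz":-0.06,"rx":0,"ry":0,"rz":0,"claw":0.8},
    {"dx":0,"dy":0,"dz":-0.06,"rx":0,"ry":0,"rz":0,"claw":0.8},
    {"dx":0,"dy":0,"dz":-0.04,"rx":0,"ry":0,"rz":0,"claw":0.8},
    {"dx":0,"dy":0,"dz":0,"rx":0,"ry":0,"rz":0,"claw":0.8},
    {"dx":0,"dy":0,"dz":0,"rx":0,"ry":0,"rz":0,"claw":0.8},
    {"dx":0,"dy":0,"dz":0,"rx":0,"ry":0,"rz":0,"claw":0.8}
  ]
}}

```text
time_s: 13.05
ee_pos: [0.4853, 0.0769, 0.1307]
eef_rot: [-3.141, 0.0, 1.307]
force: [-1.1, -0.1, -1.4]
grip_width: 0.0515
grip_force: 45.0
```

```bash
python3 cap.py v9.png
```

```text
t 13.05 pos [0.4853 0.0769 0.1307] rpy [-1.7997e+02  1.0000e-02  7.4890e+01] F [-1.1 -0.1 -1.4] w 0.0515 45.0
shift-now [0.003 0.006 0.457] rz 0.7999 shift-after-turn [ 0.007 -0.001  0.457]
cap 444 [490.5  84.6] [31.6 54.2] 44.7 z [0.1074 0.1336 0.1363]
amber 824 [483.   79.5] [55.5 55.9] 8.3 z [0.0208 0.0598 0.0874]
cap top circle [486.8  78.7] 26.1 z 0.1343
```

View pics/v9.png

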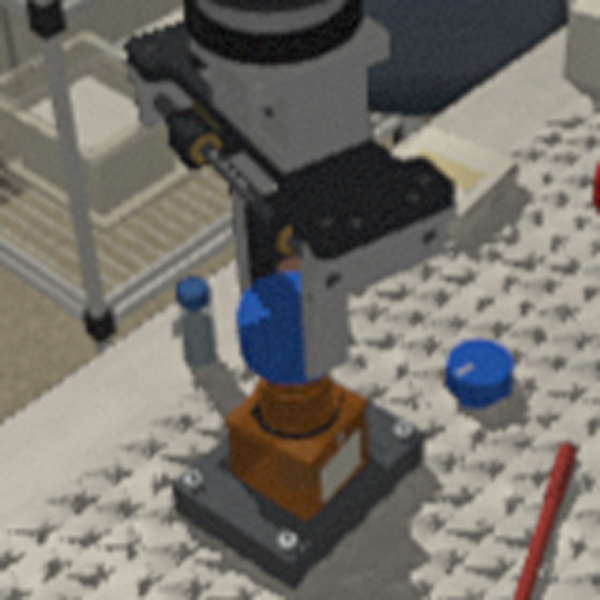

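The jar is seated with its open neck at about (297, 405). The cap is held level at about (290, 330), roughly 20 mm above the rim and centred.

```bash
python3 -c "
from h import *
print(hand_in())"
```

```text
the job is handed in; nothing more can be done
None
```

The job is handed in: the jar is seated in the nest and the blue cap, unscrewed about 1.2 rad, is held level and centred about 20 mm above the open mouth; it took about 13 s, and the judged result was not reported back.

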